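Clamp a ceramic tile in the drilling jig with the eccentric knob

TASK

Get the ceramic tile ready for drilling: slide it along the jig board until its end sits flat against the end stop, then turn the eccentric knob anticlockwise (seen from above) until its lobe has pushed the tile over against the sprung fence and bears on it firmly, with about 15 N, and let go. Ceramic chips, so neither push on the tile nor clamp it with more than 30 N, and leave the glue bottle, the tub and the stack of tiles where they stand.

Things in the scene. Friction and masses are not known exactly. Their poses are not given: they have to be found in the camera images.
- jig: Fixed plywood board, 220 x 340 x 15 mm; origin: centre of its underside, x across, y along, z up. On its +x side a sprung aluminium fence: bar y = -85 to +65 mm, 18 mm high, its face somewhere from x = 51 to 63 mm (set by hand, not measured); it yields 1 mm per 10 N, up to 6 mm; the fixed block behind it, 24 mm high, ends by x = 96 mm. The eccentric knob stands on the -x side.
- end_stop (a point): Centre of the inner face (looking to jig -y) of the rigid aluminium end stop standing on the board: at jig x = +15, y = +75 mm, 11 mm above the board's top. The stop is 100 mm wide (jig x -35 to +65 mm), 22 mm thick and 22 mm high.
- tile: White ceramic tile, 90 mm (x) x 130 mm (y) x 10 mm thick, about 0.26 kg, loose on the board between knob and fence; origin: centre of its underside; axes as the jig's when seated. Starts not quite square, 15 to 40 mm short of the end stop; the board beyond its other end is bare for 70 mm or more. With its end on the stop its origin is at jig y = +10 mm.
- cam: The eccentric knob: steel disc, 52 mm diameter, 17 to 31 mm above the table, its centre 15 mm off the vertical turning axis, with a grip bar on top. Origin on the axis; its -x axis is the lobe direction. It starts pointing to jig -x (knob yaw = jig yaw) or up to 0.45 rad further anticlockwise; range -0.1 to 2.9 rad from there. Friction of about 0.15 N m holds it where it is left, clamped too.
- knob_grip (a point): On the knob's vertical turning axis, 49 mm above the table, at the height to grip. The grip is an upright black bar 52 mm long, 12 mm thick, 30 mm high (31 to 61 mm above the table), centred on the axis, its length along the lobe direction, on top of the steel disc.
- lobe (a point): Centre of the off-centre disc, half-way up its edge, 24 mm above the table. Turned anticlockwise the lobe swings by way of jig -y towards +x. It meets the tile's long edge at 0.7 to 1.4 rad from jig -x and clamps it on the fence at 1.3 to 2.5 rad; then the force grows by about 120 N per rad and the turning moment (under 0.25 N m when free) by some 0.03 to 0.06 N m per newton.
- glue_center (a point): Bystander: white glue bottle with a pointed nozzle, 54 mm diameter, 165 mm tall; point on its axis 80 mm above its foot.
- tub_center (a point): Bystander: open round white plastic tub, 90 mm diameter, 55 mm high; point on its axis half-way up.
- stack_center (a point): Bystander: stack of three 100 mm square tiles stuck together, 24 mm high; its centre.

How it is judged:
By the outcome, as a careful person would: the job done as asked, in the order asked, and still so for the second after the job is handed in, with the robot touching nothing.
It also fails if it takes over 72 s, if anything falls off the work surface, if the arm or the gripper's body presses on something with over 40 N, if the wrist force passes 120 N, or if a joint passes its speed limit or range.

ROBOT

A 6-joint arm with a two-finger parallel gripper is mounted at the origin on the work surface. World frame = base frame: x ahead of the robot, y to its left, z up, the work surface at z = 0. Lengths are in mm, angles in rad, forces in N, time in s.
With the tool pointing down it reaches from about 350 to 775 mm from the base axis. Payload 7.3 kg.
Tool frame: the origin (TCP) lies at the very end of the fingers, on their centre line; the grasp point (between the pads) lies 19 mm behind it; z points along the fingers, y is the line along which they close (so a half turn about z gives the same grasp; the last joint's range is limited). The gripper opens to 92 mm and grips with 3 to 60 N. Pads are 19 mm wide; open, the fingers measure 130 mm over their backs; the gripper's body (75 mm by 190 mm) begins 47 mm behind the grasp point.
Start: joints at [-1.361, 0.342, 1.524, -0, 1.275, -0.146], TCP at [182.902, -492.13, 226.741] pointing down, gripper open.
Joint ranges: [-2.53, 2.53], [-0.77, 2.02], [0.04, 2.7], [-1, 4.14], [0.28, 2.66], [-3.11, 3.11]. Speed limits (rad/s): [2.57, 2.57, 3.14, 3.14, 3.14, 3.14].

INTERFACE

Orientations are given as [roll, pitch, yaw] about the fixed x, y, z axes, in that order (R = Rz(yaw) Ry(pitch) Rx(roll)).
In Python, from plant import bot gives the robot as it stands.
- The arm moves only by the tool send_rows, never from a script. Its argument "rows" is a list of rows, each an object of numbers: "x", "y", "z": the shift along the tool's x, y, z in units of 0.2 m (1.0 is 0.2 m); "ax", "ay", "az": the turn, a rotation vector about the tool's x, y, z in units of 60 degrees (1.0 is 60 degrees); "jaw": the opening, from -1 (shut) to 1 (fully open), so that 0 is half open. In form: [{"x": .., "y": .., "z": .., "ax": .., "ay": .., "az": .., "jaw": ..}, ...]. A call has exactly 10 rows; each row is the pose to reach, as a shift and turn from the pose commanded when the call began, along the tool's axes at that moment; what a row does not reach only later rows make up. A row lasts 1/8 s, in which the tool goes at most 62.5 mm and 10.7 degrees, less where a joint would pass 70% of its speed; a pose out of reach is approached as far as the arm can. A call with a number of a shift or a turn outside -1 to 1 is refused whole. A call with a gripper value outside its range is refused whole. The fingers move at their own pace and stop on an object; the grip force is fixed at half the most. Time passes only in rows, so rows that repeat a pose let the fingers close, or fill a call up. It gives the time, the measured TCP pose, the force, the opening and the grip force at its end, in the units of the state.
- bot.get_obs(): the state, without advancing time (a new reading comes with each control period).
- bot.capture(name): name is "scene" or "top"; returns (picture, depth): 400x640x3 uint8, red, green, blue; 400x640 float32, mm along the optical axis (not along the pixel's ray), 0 where there is no reading.
- bot.camera_model(name): a dict with "vertical_fov" (degrees; the focal length in pixels is half the picture's height over the tangent of half this angle, whatever the lens; pixels are square), "cx", "cy" (the principal point, pixels), "k1" (the pictures are not rectified: a ray, as slopes to the right and down, at radius r is drawn at 1 + k1 r^2 times it, then the intrinsics apply), "R" (3x3) and "t" (3): a world point X has camera coordinates R X + t. Camera axes: x right, y down, z forward; pixel columns grow to the right and rows downward; lengths in mm; the calibration is good to about 2 mm. A picture is of the moment at which its call begins. camera_model takes no time and is no camera call.
- bot.close_job(): hands the job in; it is judged then, once.
The state is a dict: "time": time; "joint_positions": joint angles; "dq": joint speeds; "tau": joint torques, N m; "tool_pos": TCP position; "tcp_rot": TCP orientation; "contact_force": force on the tool from outside, world axes, zero at the start; "moment": the same for the moment, N m; "grip_width": finger opening in mm; "finger_force": force on a finger pad.
Only numpy, scipy, OpenCV 4.12 (cv2) and the standard library are available. Lean on these libraries where they do the work, as an engineer would, in place of code of your own. Each camera call takes 0.05 s, during which the arm holds its last target. There are 200 camera calls.

## Working session

There is one attempt and no reset: what is moved stays moved. The work goes in short steps, Python scripts to look and compute and a tool call to move; the robot and the scene stay as the last step left them, time stands still between calls to the robot, and variables do not carry over. Pictures are saved under pics/ and viewed, at most 10 in all, crops included, and the job is handed in when it is done.

Besides the shell and the picture viewer there is one more tool, called after "Request:" by a JSON object that holds its "op" and its "data". send_rows: Moves the arm, as the interface text tells. Its arguments: {"type":"object","properties":{"rows":{"type":"array","items":{"type":"object","properties":{"x":{"type":"number","minimum":-1,"maximum":1},"y":{"type":"number","minimum":-1,"maximum":1},"z":{"type":"number","minimum":-1,"maximum":1},"ax":{"type":"number","minimum":-1,"maximum":1},"ay":{"type":"number","minimum":-1,"maximum":1},"az":{"type":"number","minimum":-1,"maximum":1},"jaw":{"type":"number"}}}}},"required":["rows"]}

```bash
mkdir -p pics
cat > h.py <<'E'
import numpy as np, cv2
from plant import bot
def cam(n):
    m=bot.camera_model(n); f=200/np.tan(np.radians(m["vertical_fov"])/2)
    return m,f,np.array(m["R"]),np.array(m["t"])
def und(n,uv):
    m,f,R,t=cam(n); uv=np.atleast_2d(np.asarray(uv,float))
    d=(uv-[m["cx"],m["cy"]])/f; p=d.copy()
    for _ in range(30): p=d/(1+m["k1"]*(p**2).sum(1,keepdims=True))
    return p
def atz(n,uv,z):
    m,f,R,t=cam(n); p=und(n,uv); r=np.c_[p,np.ones(len(p))]@R; c=-R.T@t
    return c+r*((z-c[2])/r[:,2])[:,None]
def cloud(n,D):
    m,f,R,t=cam(n); v,u=np.mgrid[:400,:640]; p=und(n,np.c_[u.ravel(),v.ravel()])
    return (((np.c_[p,np.ones(len(p))]*D.reshape(-1,1))-t)@R).reshape(400,640,3)
def snap(n,tag):
    I,D=bot.capture(n); cv2.imwrite(f"pics/{tag}.png",I[:,:,::-1]); np.save(f"pics/{tag}.npy",D); return I,D
E
python3 - <<'E'
from h import *
for n in("top","scene"):
    I,D=snap(n,n+"0"); m,f,R,t=cam(n); print(n,f,-R.T@t,R.round(2).tolist(),m["k1"])
o=bot.get_obs(); print(o["tool_pos"],o["tcp_rot"],o["grip_width"],o["time"])
E
```

```text
top 370.023269705568 [ 384.91948626    5.65092995 1061.10450204] [[0.03, -1.0, 0.01], [-0.99, -0.03, -0.14], [0.14, -0.01, -0.99]] -0.058089399479398146
scene 464.6214995298634 [ 974.33169781 -739.9044629   779.16117712] [[0.86, 0.51, 0.0], [0.32, -0.54, -0.77], [-0.39, 0.67, -0.63]] -0.018572031693919234
[ 182.85819056 -491.74888727  226.11024541] [-3.14024588e+00 -2.23755159e-04  3.55858387e-01] 91.43170265670109 0.1
```

View pics/top0.png

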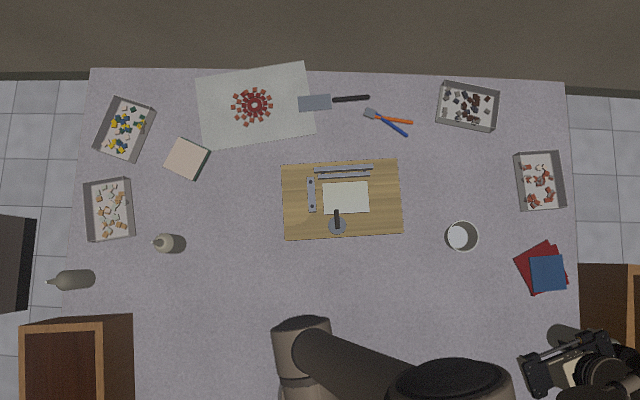

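View pics/scene0.png

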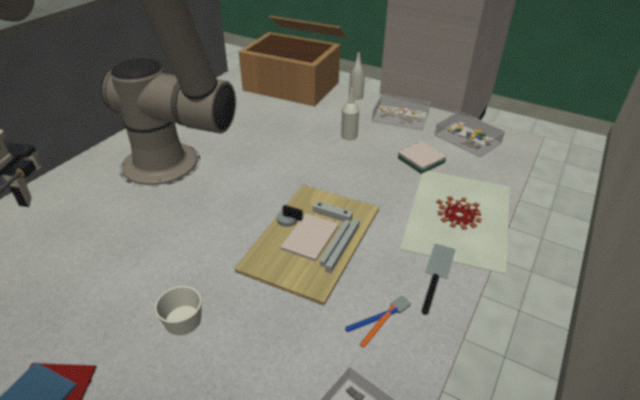

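The top picture shows the board at about (281–403, 158–240), with the end stop at (311,194), which is world +y. The fence is at about (343,170), world +x, and the tile at (346,197). The knob is at (338,226) with its black bar pointing up. The bystanders are clear of the board.

Run:
```python
from h import *
I=cv2.imread("pics/top0.png"); D=np.load("pics/top0.npy")
hsv=cv2.cvtColor(I,cv2.COLOR_BGR2HSV)
def comp(mask,seed_box):
    u0,u1,v0,v1=seed_box; M=np.zeros((400,640),np.uint8); M[v0:v1,u0:u1]=mask[v0:v1,u0:u1]
    n,l,s,c=cv2.connectedComponentsWithStats(M); k=1+np.argmax(s[1:,4]); return (l==k)
box=(270,415,145,255)
b=comp(((hsv[:,:,1]>60)&(hsv[:,:,0]<35)).astype(np.uint8),box)
def rect(mask,z):
    c=max(cv2.findContours(mask.astype(np.uint8),cv2.RETR_EXTERNAL,cv2.CHAIN_APPROX_NONE)[0],key=len)[:,0,:]
    c=cv2.convexHull(c)[:,0,:]
    w=atz("top",c,z)[:,:2].astype(np.float32); return cv2.minAreaRect(w)
r=rect(b,15); print("board",r)
t=comp(((hsv[:,:,1]<60)&(hsv[:,:,2]>185)).astype(np.uint8),(315,378,175,220)); print("tile",rect(t,25),t.sum())
k=comp((hsv[:,:,2]<60).astype(np.uint8),(320,360,200,240)); print("bar",rect(k,61),k.sum())
P=cloud("top",D); 
for n,m in(("board",b),("tile",t),("bar",k)): print(n,np.median(P[m],0))
C=cv2.resize(I[150:250,270:410],None,fx=5.6,fy=5.6,interpolation=cv2.INTER_CUBIC); cv2.imwrite("pics/c1.png",C)
S=cv2.imread("pics/scene0.png"); cv2.imwrite("pics/c2.png",cv2.resize(S[180:300,230:390],None,fx=5,fy=5,interpolation=cv2.INTER_CUBIC))
```

```text
board ((551.066650390625, -47.45147705078125), (219.2648162841797, 338.30108642578125), 5.314930438995361)
tile ((509.889404296875, -41.272918701171875), (0.0, 0.0), 0.0) 1
bar ((486.401123046875, -33.093101501464844), (49.84233093261719, 11.301498413085938), 6.456707000732422) 58
board [533.27253752 -55.91955053  14.01912542]
tile [509.74224035 -41.21766186  26.22014329]
bar [486.30376046 -31.85159578  58.95246236]
```

View pics/c1.png

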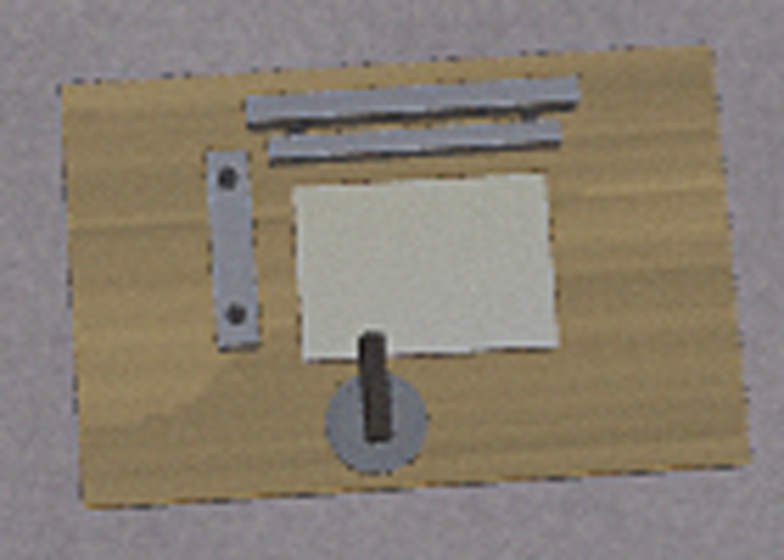

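View pics/c2.png

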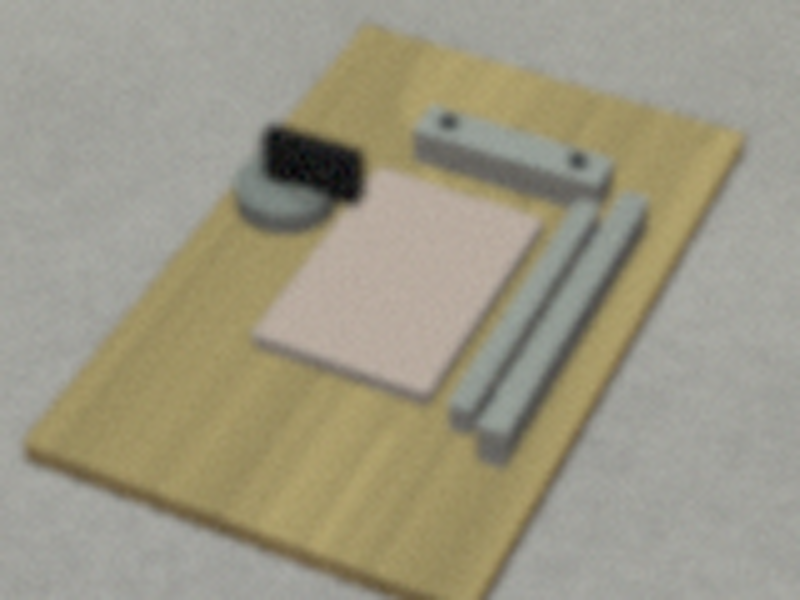

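The crops show tile corners at crop px (292,186), (546,174), (558,347) and (305,361), about 21 mm short of the stop. The knob disc is centred at (377,422), and the bar runs roughly along jig x.

Run:
```python
from h import *
f=lambda p:(np.array(p,float)+.5)/5.6-.5+[270,150]
yaw=np.radians(5.31); c=np.array([551.07,-47.45]); A=np.array([[np.cos(yaw),-np.sin(yaw)],[np.sin(yaw),np.cos(yaw)]])
J=lambda w:(w[:,:2]-c)@A
t=J(atz("top",f([(292,186),(546,174),(558,347),(305,361)]),25)); print("tile",t.round(1).tolist(),t.mean(0))
print("stop face",J(atz("top",f([(248,150),(260,345)]),37)).round(1).tolist())
print("fence face bar top", J(atz("top",f([(270,160),(560,143)]),33)).round(1).tolist())
d=atz("top",f([(377,422)]),31); print("disc",J(d),d)
b=np.array([[486.4,-33.1,0]]);print("bar",J(b))
print("push pt",(np.array([4,-100])@A.T+c),"deg yaw",yaw+np.pi/2)
```

```text
tile [[46.4, 53.1], [44.3, -76.8], [-44.8, -75.5], [-43.5, 52.4]] [  0.59805701 -11.68255702]
stop face [[63.9, 74.2], [-35.4, 74.4]]
fence face bar top [[58.9, 63.4], [58.2, -84.1]]
disc [[-77.04540001  18.74011499]] [[472.62094341 -35.92042529  31.        ]]
bar [[-63.06446091  20.27326244]]
push pt [ 564.30727152 -146.65067864] deg yaw 1.6634733100757955
```

Request:
{"op": "send_rows", "data": {"rows": [{"x":0.17,"y":-0.07,"az":-0.1,"jaw":-0.13},{"x":0.33,"y":-0.13,"az":-0.2,"jaw":-0.13},{"x":0.5,"y":-0.2,"az":-0.3,"jaw":-0.13},{"x":0.67,"y":-0.27,"az":-0.4,"jaw":-0.13},{"x":0.83,"y":-0.33,"az":-0.5,"jaw":-0.13},{"x":1.0,"y":-0.4,"az":-0.6,"jaw":-0.13},{"x":1.0,"y":-0.4,"az":-0.6,"jaw":-0.13},{"x":1.0,"y":-0.4,"az":-0.6,"jaw":-0.13},{"x":1.0,"y":-0.4,"az":-0.6,"jaw":-0.13},{"x":1.0,"y":-0.4,"az":-0.6,"jaw":-0.13}]}}

```text
schema error: expected keys x, y, z, ax, ay, az, jaw
```

Request:
{"op": "send_rows", "data": {"rows": [{"x":0.17,"y":0.04,"az":-0.1,"jaw":-0.13},{"x":0.33,"y":0.08,"az":-0.2,"jaw":-0.13},{"x":0.5,"y":0.12,"az":-0.3,"jaw":-0.13},{"x":0.67,"y":0.17,"z":0.1,"az":-0.4,"jaw":-0.13},{"x":0.83,"y":0.21,"z":0.3,"az":-0.5,"jaw":-0.13},{"x":1.0,"y":0.26,"z":0.5,"az":-0.65,"jaw":-0.13},{"x":1.0,"y":0.26,"z":0.5,"az":-0.65,"jaw":-0.13},{"x":1.0,"y":0.26,"z":0.5,"az":-0.65,"jaw":-0.13},{"x":1.0,"y":0.26,"z":0.5,"az":-0.65,"jaw":-0.13},{"x":1.0,"y":0.26,"z":0.5,"az":-0.65,"jaw":-0.13}]}}

```text
schema error: expected keys x, y, z, ax, ay, az, jaw
```

```bash
cat >> h.py <<'E'
yaw=np.radians(5.31); c=np.array([551.07,-47.45]); A=np.array([[np.cos(yaw),-np.sin(yaw)],[np.sin(yaw),np.cos(yaw)]])
def go(jx,jy,z,psi):
    "move needed to reach jig (jx,jy), height z, tool yaw psi, in row units"
    o=bot.get_obs(); p=o["tool_pos"]; y=o["tcp_rot"][2]; w=np.array([jx,jy])@A.T+c
    d=w-p[:2]; print("now jig",((p[:2]-c)@A).round(1),"z",round(p[2],1),"rot",np.round(o["tcp_rot"],3),"t",o["time"],"F",np.round(o["contact_force"],1),"M",np.round(o["moment"],2),"w",round(o["grip_width"],1),o["finger_force"])
    print("x",((d@[np.cos(y),np.sin(y)])/200).round(4),"y",((d@[np.sin(y),-np.cos(y)])/200).round(4),"z",round((p[2]-z)/200,4),"az",round(-((psi-y+np.pi)%(2*np.pi)-np.pi)/np.radians(60),4))
E
python3 -c "
from h import *
go(2,-100,19,yaw+np.pi/2)"
```

```text
now jig [-407.7 -408.3] z 226.1 rot [-3.14  -0.     0.356] t 0.1 F [ 0.7  0.2 -0.3] M [-0.02 -0.01  0.03] w 91.4 0.0
x 2.3792 y -0.9555 z 1.0356 az -1.2487
```

All keys are needed.

Request:
{"op": "send_rows", "data": {"rows": [{"x":0.17,"y":-0.07,"z":0,"ax":0,"ay":0,"az":-0.1,"jaw":-0.13},{"x":0.33,"y":-0.13,"z":0,"ax":0,"ay":0,"az":-0.2,"jaw":-0.13},{"x":0.5,"y":-0.2,"z":0,"ax":0,"ay":0,"az":-0.3,"jaw":-0.13},{"x":0.67,"y":-0.27,"z":0,"ax":0,"ay":0,"az":-0.4,"jaw":-0.13},{"x":0.83,"y":-0.33,"z":0,"ax":0,"ay":0,"az":-0.5,"jaw":-0.13},{"x":1.0,"y":-0.4,"z":0,"ax":0,"ay":0,"az":-0.6,"jaw":-0.13},{"x":1.0,"y":-0.4,"z":0,"ax":0,"ay":0,"az":-0.6,"jaw":-0.13},{"x":1.0,"y":-0.4,"z":0,"ax":0,"ay":0,"az":-0.6,"jaw":-0.13},{"x":1.0,"y":-0.4,"z":0,"ax":0,"ay":0,"az":-0.6,"jaw":-0.13},{"x":1.0,"y":-0.4,"z":0,"ax":0,"ay":0,"az":-0.6,"jaw":-0.13}]}}

```text
time: 1.35
tool_pos: [341.9, -348.0, 226.7]
tcp_rot: [-3.142, 0.0, 0.982]
contact_force: [-0.7, 0.4, 1.2]
grip_width: 39.8
finger_force: 0.0
```

Request:
{"op": "send_rows", "data": {"rows": [{"x":0.17,"y":0.04,"z":0,"ax":0,"ay":0,"az":-0.1,"jaw":-0.13},{"x":0.33,"y":0.08,"z":0,"ax":0,"ay":0,"az":-0.2,"jaw":-0.13},{"x":0.5,"y":0.12,"z":0,"ax":0,"ay":0,"az":-0.3,"jaw":-0.13},{"x":0.67,"y":0.17,"z":0.1,"ax":0,"ay":0,"az":-0.4,"jaw":-0.13},{"x":0.83,"y":0.21,"z":0.3,"ax":0,"ay":0,"az":-0.5,"jaw":-0.13},{"x":1.0,"y":0.26,"z":0.5,"ax":0,"ay":0,"az":-0.65,"jaw":-0.13},{"x":1.0,"y":0.26,"z":0.5,"ax":0,"ay":0,"az":-0.65,"jaw":-0.13},{"x":1.0,"y":0.26,"z":0.5,"ax":0,"ay":0,"az":-0.65,"jaw":-0.13},{"x":1.0,"y":0.26,"z":0.5,"ax":0,"ay":0,"az":-0.65,"jaw":-0.13},{"x":1.0,"y":0.26,"z":0.5,"ax":0,"ay":0,"az":-0.65,"jaw":-0.13}]}}

```text
time: 2.6
tool_pos: [496.5, -210.7, 128.0]
tcp_rot: [3.14, 0.002, 1.663]
contact_force: [-0.5, -0.2, -0.1]
grip_width: 39.5
finger_force: 0.0
```

```bash
python3 -c "
from h import *
go(2,-100,19,yaw+np.pi/2)"
```

```text
now jig [ -69.4 -157.5] z 128.0 rot [3.140e+00 2.000e-03 1.663e+00] t 2.6 F [-0.5 -0.2 -0.1] M [-0.02 -0.19  0.  ] w 39.5 0.0
x 0.2879 y 0.3569 z 0.5448 az -0.0005
```

Request:
{"op": "send_rows", "data": {"rows": [{"x":0.1,"y":0.12,"z":0,"ax":0,"ay":0,"az":0,"jaw":-0.13},{"x":0.2,"y":0.24,"z":0,"ax":0,"ay":0,"az":0,"jaw":-0.13},{"x":0.288,"y":0.357,"z":0.1,"ax":0,"ay":0,"az":0,"jaw":-0.13},{"x":0.288,"y":0.357,"z":0.25,"ax":0,"ay":0,"az":0,"jaw":-0.13},{"x":0.288,"y":0.357,"z":0.4,"ax":0,"ay":0,"az":0,"jaw":-0.13},{"x":0.288,"y":0.357,"z":0.48,"ax":0,"ay":0,"az":0,"jaw":-0.13},{"x":0.288,"y":0.357,"z":0.52,"ax":0,"ay":0,"az":0,"jaw":-0.13},{"x":0.288,"y":0.357,"z":0.54,"ax":0,"ay":0,"az":0,"jaw":-0.13},{"x":0.288,"y":0.357,"z":0.54,"ax":0,"ay":0,"az":0,"jaw":-0.13},{"x":0.288,"y":0.357,"z":0.54,"ax":0,"ay":0,"az":0,"jaw":-0.13}]}}

```text
time: 3.85
tool_pos: [562.7, -145.9, 19.5]
tcp_rot: [3.14, 0.001, 1.665]
contact_force: [0.2, -1.0, -0.2]
grip_width: 40.2
finger_force: 0.0
```

```bash
python3 -c "
from h import *
go(2,-66,19,yaw+np.pi/2)"
```

```text
now jig [  2.4 -99.1] z 19.5 rot [3.140e+00 1.000e-03 1.665e+00] t 3.85 F [ 0.2 -1.  -0.2] M [-0.03 -0.15  0.01] w 40.2 0.0
x 0.1654 y -0.0019 z 0.0023 az 0.0012
```

Request:
{"op": "send_rows", "data": {"rows": [{"x":0.02,"y":0,"z":0,"ax":0,"ay":0,"az":0,"jaw":-0.13},{"x":0.04,"y":0,"z":0,"ax":0,"ay":0,"az":0,"jaw":-0.13},{"x":0.055,"y":0,"z":0,"ax":0,"ay":0,"az":0,"jaw":-0.13},{"x":0.07,"y":0,"z":0,"ax":0,"ay":0,"az":0,"jaw":-0.13},{"x":0.085,"y":0,"z":0,"ax":0,"ay":0,"az":0,"jaw":-0.13},{"x":0.1,"y":0,"z":0,"ax":0,"ay":0,"az":0,"jaw":-0.13},{"x":0.11,"y":0,"z":0,"ax":0,"ay":0,"az":0,"jaw":-0.13},{"x":0.12,"y":0,"z":0,"ax":0,"ay":0,"az":0,"jaw":-0.13},{"x":0.13,"y":0,"z":0,"ax":0,"ay":0,"az":0,"jaw":-0.13},{"x":0.14,"y":0,"z":0,"ax":0,"ay":0,"az":0,"jaw":-0.13}]}}

```text
time: 5.1
tool_pos: [559.7, -117.8, 18.8]
tcp_rot: [3.141, 0.0, 1.665]
contact_force: [-0.1, -3.1, 0.7]
grip_width: 39.7
finger_force: 1.1
```

Request:
{"op": "send_rows", "data": {"rows": [{"x":0.002,"y":0,"z":0,"ax":0,"ay":0,"az":0,"jaw":-0.13},{"x":0.004,"y":0,"z":0,"ax":0,"ay":0,"az":0,"jaw":-0.13},{"x":0.006,"y":0,"z":0,"ax":0,"ay":0,"az":0,"jaw":-0.13},{"x":0.008,"y":0,"z":0,"ax":0,"ay":0,"az":0,"jaw":-0.13},{"x":0.01,"y":0,"z":0,"ax":0,"ay":0,"az":0,"jaw":-0.13},{"x":0.012,"y":0,"z":0,"ax":0,"ay":0,"az":0,"jaw":-0.13},{"x":0.014,"y":0,"z":0,"ax":0,"ay":0,"az":0,"jaw":-0.13},{"x":0.016,"y":0,"z":0,"ax":0,"ay":0,"az":0,"jaw":-0.13},{"x":0.018,"y":0,"z":0,"ax":0,"ay":0,"az":0,"jaw":-0.13},{"x":0.018,"y":0,"z":0,"ax":0,"ay":0,"az":0,"jaw":-0.13}]}}

```text
time: 6.35
tool_pos: [559.3, -114.2, 18.8]
tcp_rot: [3.141, 0.0, 1.665]
contact_force: [0.7, -3.6, 1.8]
grip_width: 39.8
finger_force: 1.3
```

```bash
python3 -c "
from h import *
go(2,-64.5,19,yaw+np.pi/2)"
```

```text
now jig [  2.  -67.2] z 18.8 rot [3.141 0.    1.665] t 6.35 F [ 0.7 -3.6  1.8] M [-0.42 -0.18  0.03] w 39.8 1.28218749538064
x 0.0135 y -0.0001 z -0.0012 az 0.0013
```

Request:
{"op": "send_rows", "data": {"rows": [{"x":0.001,"y":0,"z":0,"ax":0,"ay":0,"az":0,"jaw":-0.13},{"x":0.002,"y":0,"z":0,"ax":0,"ay":0,"az":0,"jaw":-0.13},{"x":0.003,"y":0,"z":0,"ax":0,"ay":0,"az":0,"jaw":-0.13},{"x":0.004,"y":0,"z":0,"ax":0,"ay":0,"az":0,"jaw":-0.13},{"x":0.005,"y":0,"z":0,"ax":0,"ay":0,"az":0,"jaw":-0.13},{"x":0.006,"y":0,"z":0,"ax":0,"ay":0,"az":0,"jaw":-0.13},{"x":0.007,"y":0,"z":0,"ax":0,"ay":0,"az":0,"jaw":-0.13},{"x":0.008,"y":0,"z":0,"ax":0,"ay":0,"az":0,"jaw":-0.13},{"x":0.008,"y":0,"z":0,"ax":0,"ay":0,"az":0,"jaw":-0.13},{"x":0.008,"y":0,"z":0,"ax":0,"ay":0,"az":0,"jaw":-0.13}]}}

```text
time: 7.6
tool_pos: [559.1, -112.9, 18.7]
tcp_rot: [3.141, 0.0, 1.665]
contact_force: [0.1, -5.4, 1.9]
grip_width: 39.9
finger_force: 2.6
```

Request:
{"op": "send_rows", "data": {"rows": [{"x":0.0005,"y":0,"z":0,"ax":0,"ay":0,"az":0,"jaw":-0.13},{"x":0.001,"y":0,"z":0,"ax":0,"ay":0,"az":0,"jaw":-0.13},{"x":0.0015,"y":0,"z":0,"ax":0,"ay":0,"az":0,"jaw":-0.13},{"x":0.002,"y":0,"z":0,"ax":0,"ay":0,"az":0,"jaw":-0.13},{"x":0.0025,"y":0,"z":0,"ax":0,"ay":0,"az":0,"jaw":-0.13},{"x":0.003,"y":0,"z":0,"ax":0,"ay":0,"az":0,"jaw":-0.13},{"x":0.0035,"y":0,"z":0,"ax":0,"ay":0,"az":0,"jaw":-0.13},{"x":0.004,"y":0,"z":0,"ax":0,"ay":0,"az":0,"jaw":-0.13},{"x":0.004,"y":0,"z":0,"ax":0,"ay":0,"az":0,"jaw":-0.13},{"x":0.004,"y":0,"z":0,"ax":0,"ay":0,"az":0,"jaw":-0.13}]}}

```text
time: 8.85
tool_pos: [559.2, -112.8, 18.8]
tcp_rot: [3.141, 0.001, 1.665]
contact_force: [1.0, -7.6, 1.5]
grip_width: 40.3
finger_force: 4.0
```

```bash
python3 -c "
from h import *
go(2,-64.5,19,yaw+np.pi/2)"
```

```text
now jig [  2.  -65.8] z 18.8 rot [3.141e+00 1.000e-03 1.665e+00] t 8.85 F [ 1.  -7.6  1.5] M [-1.37 -0.12 -0.02] w 40.3 4.019193202257156
x 0.0067 y -0.0001 z -0.0011 az 0.0013
```

Request:
{"op": "send_rows", "data": {"rows": [{"x":0.001,"y":0,"z":0,"ax":0,"ay":0,"az":0,"jaw":-0.13},{"x":0.002,"y":0,"z":0,"ax":0,"ay":0,"az":0,"jaw":-0.13},{"x":0.003,"y":0,"z":0,"ax":0,"ay":0,"az":0,"jaw":-0.13},{"x":0.004,"y":0,"z":0,"ax":0,"ay":0,"az":0,"jaw":-0.13},{"x":0.005,"y":0,"z":0,"ax":0,"ay":0,"az":0,"jaw":-0.13},{"x":0.006,"y":0,"z":0,"ax":0,"ay":0,"az":0,"jaw":-0.13},{"x":0.006,"y":0,"z":0,"ax":0,"ay":0,"az":0,"jaw":-0.13},{"x":0.006,"y":0,"z":0,"ax":0,"ay":0,"az":0,"jaw":-0.13},{"x":0.006,"y":0,"z":0,"ax":0,"ay":0,"az":0,"jaw":-0.13},{"x":0.006,"y":0,"z":0,"ax":0,"ay":0,"az":0,"jaw":-0.13}]}}

```text
time: 10.1
tool_pos: [559.2, -112.7, 18.8]
tcp_rot: [3.141, 0.003, 1.665]
contact_force: [-1.0, -12.4, 1.2]
grip_width: 40.2
finger_force: 6.2
```

```bash
python3 -c "
from h import *
go(2,-64.5,19,yaw+np.pi/2)
I,D=snap('scene','s1');S=I[:,:,::-1]; cv2.imwrite('pics/c3.png',cv2.resize(S[180:300,230:390],None,fx=5,fy=5,interpolation=cv2.INTER_CUBIC))"
```

```text
now jig [  2.  -65.7] z 18.8 rot [3.141e+00 3.000e-03 1.665e+00] t 10.1 F [ -1.  -12.4   1.2] M [-2.24  0.01 -0.03] w 40.2 6.231538653373718
x 0.006 y -0.0001 z -0.001 az 0.0014
```

View pics/c3.png

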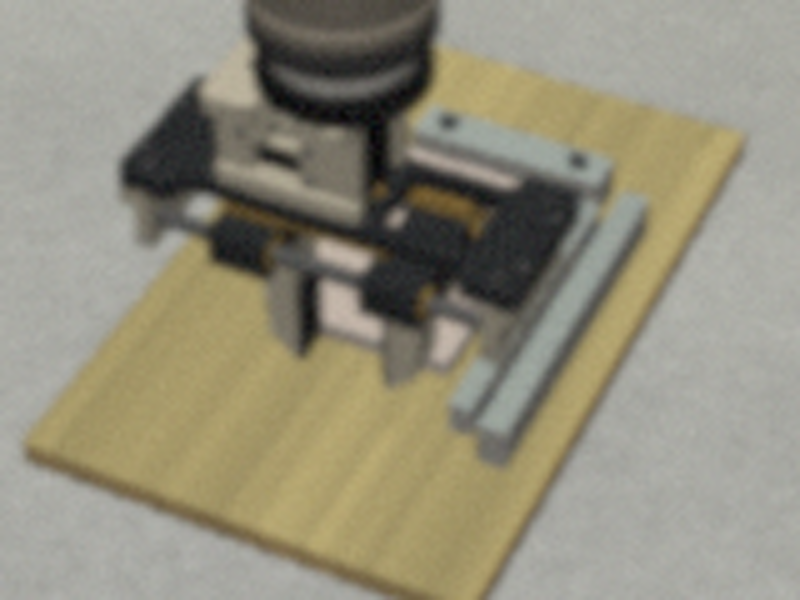

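The tile is against the stop: force rises to 12 N with no further motion, and it is flat on the stop at (460,165). Now I back off and go to the knob.

Request:
{"op": "send_rows", "data": {"rows": [{"x":-0.02,"y":0,"z":0,"ax":0,"ay":0,"az":0,"jaw":-0.13},{"x":-0.06,"y":0,"z":0,"ax":0,"ay":0,"az":0,"jaw":-0.13},{"x":-0.07,"y":0,"z":-0.15,"ax":0,"ay":0,"az":0,"jaw":-0.13},{"x":-0.07,"y":0,"z":-0.4,"ax":0,"ay":0,"az":0,"jaw":0},{"x":-0.07,"y":0,"z":-0.55,"ax":0,"ay":0,"az":0.1,"jaw":0},{"x":0.05,"y":-0.1,"z":-0.55,"ax":0,"ay":0,"az":0.25,"jaw":0},{"x":0.2,"y":-0.2,"z":-0.55,"ax":0,"ay":0,"az":0.4,"jaw":0},{"x":0.4,"y":-0.3,"z":-0.55,"ax":0,"ay":0,"az":0.55,"jaw":0},{"x":0.43,"y":-0.32,"z":-0.55,"ax":0,"ay":0,"az":0.7,"jaw":0},{"x":0.43,"y":-0.32,"z":-0.55,"ax":0,"ay":0,"az":0.8,"jaw":0}]}}

```text
time: 11.4
tool_pos: [486.3, -29.8, 128.6]
tcp_rot: [-3.14, 0.0, 0.824]
contact_force: [0.2, 0.5, -0.9]
grip_width: 45.8
finger_force: 0.0
```

```bash
python3 -c "
from h import *
go(-63.06,20.27,36,0.11)"
```

```text
now jig [-62.9  23.5] z 128.6 rot [-3.14   0.     0.824] t 11.4 F [ 0.2  0.5 -0.9] M [ 0.02 -0.06  0.01] w 45.8 0.0
x -0.0117 y 0.0115 z 0.4632 az 0.6823
```

Request:
{"op": "send_rows", "data": {"rows": [{"x":-0.0117,"y":0.0115,"z":0,"ax":0,"ay":0,"az":0.17,"jaw":0},{"x":-0.0117,"y":0.0115,"z":0,"ax":0,"ay":0,"az":0.34,"jaw":0},{"x":-0.0117,"y":0.0115,"z":0,"ax":0,"ay":0,"az":0.51,"jaw":0},{"x":-0.0117,"y":0.0115,"z":0.1,"ax":0,"ay":0,"az":0.682,"jaw":0},{"x":-0.0117,"y":0.0115,"z":0.2,"ax":0,"ay":0,"az":0.682,"jaw":0},{"x":-0.0117,"y":0.0115,"z":0.3,"ax":0,"ay":0,"az":0.682,"jaw":0},{"x":-0.0117,"y":0.0115,"z":0.38,"ax":0,"ay":0,"az":0.682,"jaw":0},{"x":-0.0117,"y":0.0115,"z":0.44,"ax":0,"ay":0,"az":0.682,"jaw":0},{"x":-0.0117,"y":0.0115,"z":0.463,"ax":0,"ay":0,"az":0.682,"jaw":0},{"x":-0.0117,"y":0.0115,"z":0.463,"ax":0,"ay":0,"az":0.682,"jaw":0}]}}

```text
time: 12.65
tool_pos: [487.2, -34.2, 36.1]
tcp_rot: [-3.142, 0.0, 0.113]
contact_force: [-0.1, 0.1, 0.7]
grip_width: 45.7
finger_force: 0.0
```

Request:
{"op": "send_rows", "data": {"rows": [{"x":0,"y":0,"z":0,"ax":0,"ay":0,"az":0,"jaw":-0.5},{"x":0,"y":0,"z":0,"ax":0,"ay":0,"az":0,"jaw":-0.6},{"x":0,"y":0,"z":0,"ax":0,"ay":0,"az":0,"jaw":-0.7},{"x":0,"y":0,"z":0,"ax":0,"ay":0,"az":0,"jaw":-1},{"x":0,"y":0,"z":0,"ax":0,"ay":0,"az":0,"jaw":-1},{"x":0,"y":0,"z":0,"ax":0,"ay":0,"az":0,"jaw":-1},{"x":0,"y":0,"z":0,"ax":0,"ay":0,"az":0,"jaw":-1},{"x":0,"y":0,"z":0,"ax":0,"ay":0,"az":0,"jaw":-1},{"x":0,"y":0,"z":0,"ax":0,"ay":0,"az":0,"jaw":-1},{"x":0,"y":0,"z":0,"ax":0,"ay":0,"az":0,"jaw":-1}]}}

```text
time: 13.9
tool_pos: [487.2, -33.5, 36.3]
tcp_rot: [-3.14, -0.0, 0.112]
contact_force: [0.4, 4.8, 3.0]
grip_width: 11.6
finger_force: 30.0
```

```bash
python3 -c "
from h import *
go(-63.06,20.27,36,0.11)"
```

```text
now jig [-62.3  19.8] z 36.3 rot [-3.14  -0.     0.112] t 13.9 F [0.4 4.8 3. ] M [ 0.92  0.01 -0.1 ] w 11.6 30.005757808685303
x -0.0036 y -0.0022 z 0.0013 az 0.0023
```

Request:
{"op": "send_rows", "data": {"rows": [{"x":0,"y":-0.006,"z":0,"ax":0,"ay":0,"az":-0.04,"jaw":-1},{"x":0,"y":-0.006,"z":0,"ax":0,"ay":0,"az":-0.12,"jaw":-1},{"x":0,"y":-0.006,"z":0,"ax":0,"ay":0,"az":-0.2,"jaw":-1},{"x":0,"y":-0.006,"z":0,"ax":0,"ay":0,"az":-0.28,"jaw":-1},{"x":0,"y":-0.006,"z":0,"ax":0,"ay":0,"az":-0.36,"jaw":-1},{"x":0,"y":-0.006,"z":0,"ax":0,"ay":0,"az":-0.44,"jaw":-1},{"x":0,"y":-0.006,"z":0,"ax":0,"ay":0,"az":-0.52,"jaw":-1},{"x":0,"y":-0.006,"z":0,"ax":0,"ay":0,"az":-0.6,"jaw":-1},{"x":0,"y":-0.006,"z":0,"ax":0,"ay":0,"az":-0.6,"jaw":-1},{"x":0,"y":-0.006,"z":0,"ax":0,"ay":0,"az":-0.6,"jaw":-1}]}}

```text
time: 15.15
tool_pos: [487.2, -33.4, 36.3]
tcp_rot: [3.141, 0.0, 0.74]
contact_force: [-0.8, -1.5, 2.7]
grip_width: 11.8
finger_force: 30.0
```

```bash
python3 -c "
from h import *
go(-63.06,20.27,36,0.11)"
```

```text
now jig [-62.3  19.9] z 36.3 rot [3.141 0.    0.74 ] t 15.15 F [-0.8 -1.5  2.7] M [-0.38  0.12  0.16] w 11.8 30.011137425899506
x -0.0022 y -0.0038 z 0.0014 az 0.6017
```

Request:
{"op": "send_rows", "data": {"rows": [{"x":0,"y":0,"z":0,"ax":0,"ay":0,"az":-0.07,"jaw":-1},{"x":0,"y":0,"z":0,"ax":0,"ay":0,"az":-0.14,"jaw":-1},{"x":0,"y":0,"z":0,"ax":0,"ay":0,"az":-0.21,"jaw":-1},{"x":0,"y":0,"z":0,"ax":0,"ay":0,"az":-0.28,"jaw":-1},{"x":0,"y":0,"z":0,"ax":0,"ay":0,"az":-0.35,"jaw":-1},{"x":0,"y":0,"z":0,"ax":0,"ay":0,"az":-0.42,"jaw":-1},{"x":0,"y":0,"z":0,"ax":0,"ay":0,"az":-0.49,"jaw":-1},{"x":0,"y":0,"z":0,"ax":0,"ay":0,"az":-0.56,"jaw":-1},{"x":0,"y":0,"z":0,"ax":0,"ay":0,"az":-0.63,"jaw":-1},{"x":0,"y":0,"z":0,"ax":0,"ay":0,"az":-0.7,"jaw":-1}]}}

```text
time: 16.4
tool_pos: [487.2, -33.4, 36.3]
tcp_rot: [3.141, 0.0, 1.475]
contact_force: [-0.8, -1.4, 2.9]
grip_width: 11.6
finger_force: 30.0
```

```bash
python3 -c "
from h import *
go(-63.06,20.27,36,2.02)"
```

```text
now jig [-62.3  19.9] z 36.3 rot [3.141 0.    1.475] t 16.4 F [-0.8 -1.4  2.9] M [-0.34  0.08 -0.22] w 11.6 30.035231709480286
x 0.001 y -0.0042 z 0.0014 az -0.5208
```

Request:
{"op": "send_rows", "data": {"rows": [{"x":0,"y":0,"z":0,"ax":0,"ay":0,"az":-0.03,"jaw":-1},{"x":0,"y":0,"z":0,"ax":0,"ay":0,"az":-0.06,"jaw":-1},{"x":0,"y":0,"z":0,"ax":0,"ay":0,"az":-0.09,"jaw":-1},{"x":0,"y":0,"z":0,"ax":0,"ay":0,"az":-0.12,"jaw":-1},{"x":0,"y":0,"z":0,"ax":0,"ay":0,"az":-0.15,"jaw":-1},{"x":0,"y":0,"z":0,"ax":0,"ay":0,"az":-0.18,"jaw":-1},{"x":0,"y":0,"z":0,"ax":0,"ay":0,"az":-0.21,"jaw":-1},{"x":0,"y":0,"z":0,"ax":0,"ay":0,"az":-0.24,"jaw":-1},{"x":0,"y":0,"z":0,"ax":0,"ay":0,"az":-0.27,"jaw":-1},{"x":0,"y":0,"z":0,"ax":0,"ay":0,"az":-0.3,"jaw":-1}]}}

```text
time: 17.65
tool_pos: [487.2, -33.3, 36.3]
tcp_rot: [3.141, 0.0, 1.79]
contact_force: [-1.8, -4.3, 4.8]
grip_width: 11.9
finger_force: 30.0
```

```bash
python3 -c "
from h import *
go(-63.06,20.27,36,2.02)"
```

```text
now jig [-62.3  20. ] z 36.3 rot [3.141 0.    1.79 ] t 17.65 F [-1.8 -4.3  4.8] M [-0.75  0.09 -0.24] w 11.9 30.036919713020325
x 0.002 y -0.0038 z 0.0013 az -0.2194
```

Request:
{"op": "send_rows", "data": {"rows": [{"x":0,"y":0,"z":0,"ax":0,"ay":0,"az":-0.008,"jaw":-1},{"x":0,"y":0,"z":0,"ax":0,"ay":0,"az":-0.016,"jaw":-1},{"x":0,"y":0,"z":0,"ax":0,"ay":0,"az":-0.024,"jaw":-1},{"x":0,"y":0,"z":0,"ax":0,"ay":0,"az":-0.032,"jaw":-1},{"x":0,"y":0,"z":0,"ax":0,"ay":0,"az":-0.04,"jaw":-1},{"x":0,"y":0,"z":0,"ax":0,"ay":0,"az":-0.048,"jaw":-1},{"x":0,"y":0,"z":0,"ax":0,"ay":0,"az":-0.056,"jaw":-1},{"x":0,"y":0,"z":0,"ax":0,"ay":0,"az":-0.064,"jaw":-1},{"x":0,"y":0,"z":0,"ax":0,"ay":0,"az":-0.072,"jaw":-1},{"x":0,"y":0,"z":0,"ax":0,"ay":0,"az":-0.08,"jaw":-1}]}}

```text
time: 18.9
tool_pos: [487.2, -33.3, 36.3]
tcp_rot: [3.141, 0.001, 1.873]
contact_force: [-0.7, -3.3, 5.9]
grip_width: 11.9
finger_force: 30.0
```

```bash
python3 -c "
from h import *
go(-63.06,20.27,36,2.02)"
```

```text
now jig [-62.3  20. ] z 36.3 rot [3.141e+00 1.000e-03 1.873e+00] t 18.9 F [-0.7 -3.3  5.9] M [-0.8   0.12 -0.25] w 11.9 30.036273300647736
x 0.0023 y -0.0036 z 0.0013 az -0.1401
```

Request:
{"op": "send_rows", "data": {"rows": [{"x":0,"y":0,"z":0,"ax":0,"ay":0,"az":-0.007,"jaw":-1},{"x":0,"y":0,"z":0,"ax":0,"ay":0,"az":-0.014,"jaw":-1},{"x":0,"y":0,"z":0,"ax":0,"ay":0,"az":-0.021,"jaw":-1},{"x":0,"y":0,"z":0,"ax":0,"ay":0,"az":-0.028,"jaw":-1},{"x":0,"y":0,"z":0,"ax":0,"ay":0,"az":-0.035,"jaw":-1},{"x":0,"y":0,"z":0,"ax":0,"ay":0,"az":-0.042,"jaw":-1},{"x":0,"y":0,"z":0,"ax":0,"ay":0,"az":-0.049,"jaw":-1},{"x":0,"y":0,"z":0,"ax":0,"ay":0,"az":-0.056,"jaw":-1},{"x":0,"y":0,"z":0,"ax":0,"ay":0,"az":-0.063,"jaw":-1},{"x":0,"y":0,"z":0,"ax":0,"ay":0,"az":-0.07,"jaw":-1}]}}

```text
time: 20.15
tool_pos: [487.2, -33.3, 36.3]
tcp_rot: [3.141, 0.001, 1.947]
contact_force: [-2.2, -3.8, 4.7]
grip_width: 11.7
finger_force: 30.0
```

```bash
python3 -c "
from h import *
go(-63.06,20.27,36,2.02)"
```

```text
now jig [-62.3  20. ] z 36.3 rot [3.141e+00 1.000e-03 1.947e+00] t 20.15 F [-2.2 -3.8  4.7] M [-0.73  0.05 -0.24] w 11.7 30.03678023815155
x 0.0026 y -0.0034 z 0.0013 az -0.0702
```

Request:
{"op": "send_rows", "data": {"rows": [{"x":0,"y":0,"z":0,"ax":0,"ay":0,"az":-0.005,"jaw":-1},{"x":0,"y":0,"z":0,"ax":0,"ay":0,"az":-0.01,"jaw":-1},{"x":0,"y":0,"z":0,"ax":0,"ay":0,"az":-0.015,"jaw":-1},{"x":0,"y":0,"z":0,"ax":0,"ay":0,"az":-0.02,"jaw":-1},{"x":0,"y":0,"z":0,"ax":0,"ay":0,"az":-0.025,"jaw":-1},{"x":0,"y":0,"z":0,"ax":0,"ay":0,"az":-0.03,"jaw":-1},{"x":0,"y":0,"z":0,"ax":0,"ay":0,"az":-0.035,"jaw":-1},{"x":0,"y":0,"z":0,"ax":0,"ay":0,"az":-0.04,"jaw":-1},{"x":0,"y":0,"z":0,"ax":0,"ay":0,"az":-0.045,"jaw":-1},{"x":0,"y":0,"z":0,"ax":0,"ay":0,"az":-0.05,"jaw":-1}]}}

```text
time: 21.4
tool_pos: [487.2, -33.3, 36.3]
tcp_rot: [3.141, 0.001, 1.999]
contact_force: [-2.2, -4.8, 5.1]
grip_width: 12.1
finger_force: 30.0
```

```bash
python3 -c "
from h import *
go(-63.06,20.27,36,2.02)"
```

```text
now jig [-62.3  20. ] z 36.3 rot [3.141e+00 1.000e-03 1.999e+00] t 21.4 F [-2.2 -4.8  5.1] M [-0.8   0.14 -0.3 ] w 12.1 30.045829117298126
x 0.0028 y -0.0033 z 0.0014 az -0.0203
```

Request:
{"op": "send_rows", "data": {"rows": [{"x":0,"y":0,"z":0,"ax":0,"ay":0,"az":-0.004,"jaw":-1},{"x":0,"y":0,"z":0,"ax":0,"ay":0,"az":-0.008,"jaw":-1},{"x":0,"y":0,"z":0,"ax":0,"ay":0,"az":-0.012,"jaw":-1},{"x":0,"y":0,"z":0,"ax":0,"ay":0,"az":-0.016,"jaw":-1},{"x":0,"y":0,"z":0,"ax":0,"ay":0,"az":-0.02,"jaw":-1},{"x":0,"y":0,"z":0,"ax":0,"ay":0,"az":-0.024,"jaw":-1},{"x":0,"y":0,"z":0,"ax":0,"ay":0,"az":-0.028,"jaw":-1},{"x":0,"y":0,"z":0,"ax":0,"ay":0,"az":-0.032,"jaw":-1},{"x":0,"y":0,"z":0,"ax":0,"ay":0,"az":-0.036,"jaw":-1},{"x":0,"y":0,"z":0,"ax":0,"ay":0,"az":-0.04,"jaw":-1}]}}

```text
time: 22.65
tool_pos: [487.2, -33.3, 36.3]
tcp_rot: [3.141, 0.0, 2.04]
contact_force: [-1.6, -5.6, 5.4]
grip_width: 11.9
finger_force: 30.2
```

```bash
python3 -c "
from h import *
go(-63.06,20.27,36,2.02)"
```

```text
now jig [-62.3  20. ] z 36.3 rot [3.141 0.    2.04 ] t 22.65 F [-1.6 -5.6  5.4] M [-0.74  0.15 -0.48] w 11.9 30.232350826263428
x 0.0029 y -0.0031 z 0.0013 az 0.019
```

Request:
{"op": "send_rows", "data": {"rows": [{"x":0,"y":0,"z":0,"ax":0,"ay":0,"az":-0.004,"jaw":-1},{"x":0,"y":0,"z":0,"ax":0,"ay":0,"az":-0.008,"jaw":-1},{"x":0,"y":0,"z":0,"ax":0,"ay":0,"az":-0.012,"jaw":-1},{"x":0,"y":0,"z":0,"ax":0,"ay":0,"az":-0.016,"jaw":-1},{"x":0,"y":0,"z":0,"ax":0,"ay":0,"az":-0.02,"jaw":-1},{"x":0,"y":0,"z":0,"ax":0,"ay":0,"az":-0.024,"jaw":-1},{"x":0,"y":0,"z":0,"ax":0,"ay":0,"az":-0.028,"jaw":-1},{"x":0,"y":0,"z":0,"ax":0,"ay":0,"az":-0.032,"jaw":-1},{"x":0,"y":0,"z":0,"ax":0,"ay":0,"az":-0.036,"jaw":-1},{"x":0,"y":0,"z":0,"ax":0,"ay":0,"az":-0.04,"jaw":-1}]}}

```text
time: 23.9
tool_pos: [487.2, -33.3, 36.3]
tcp_rot: [3.141, 0.0, 2.082]
contact_force: [-1.3, -4.1, 5.1]
grip_width: 12.2
finger_force: 30.6
```

```bash
python3 -c "
from h import *
go(-63.06,20.27,36,2.115)"
```

```text
now jig [-62.3  20. ] z 36.3 rot [3.141 0.    2.082] t 23.9 F [-1.3 -4.1  5.1] M [-0.82  0.14 -0.6 ] w 12.2 30.550964176654816
x 0.0029 y -0.0028 z 0.0013 az -0.032
```

Request:
{"op": "send_rows", "data": {"rows": [{"x":0,"y":0,"z":0,"ax":0,"ay":0,"az":-0.003,"jaw":-1},{"x":0,"y":0,"z":0,"ax":0,"ay":0,"az":-0.006,"jaw":-1},{"x":0,"y":0,"z":0,"ax":0,"ay":0,"az":-0.009,"jaw":-1},{"x":0,"y":0,"z":0,"ax":0,"ay":0,"az":-0.012,"jaw":-1},{"x":0,"y":0,"z":0,"ax":0,"ay":0,"az":-0.015,"jaw":-1},{"x":0,"y":0,"z":0,"ax":0,"ay":0,"az":-0.018,"jaw":-1},{"x":0,"y":0,"z":0,"ax":0,"ay":0,"az":-0.021,"jaw":-1},{"x":0,"y":0,"z":0,"ax":0,"ay":0,"az":-0.024,"jaw":-1},{"x":0,"y":0,"z":0,"ax":0,"ay":0,"az":-0.027,"jaw":-1},{"x":0,"y":0,"z":0,"ax":0,"ay":0,"az":-0.03,"jaw":-1}]}}

```text
time: 25.15
tool_pos: [487.1, -33.3, 36.3]
tcp_rot: [3.141, 0.0, 2.113]
contact_force: [-2.3, -4.0, 5.1]
grip_width: 12.3
finger_force: 31.1
```

```bash
python3 -c "
from h import *
go(-63.06,20.27,36,2.115)"
```

```text
now jig [-62.3  20. ] z 36.3 rot [3.141 0.    2.113] t 25.15 F [-2.3 -4.   5.1] M [-0.73  0.15 -0.68] w 12.3 31.111003160476685
x 0.0027 y -0.0027 z 0.0013 az -0.0022
```

Request:
{"op": "send_rows", "data": {"rows": [{"x":0,"y":0,"z":0,"ax":0,"ay":0,"az":0,"jaw":-0.5},{"x":0,"y":0,"z":0,"ax":0,"ay":0,"az":0,"jaw":-0.2},{"x":0,"y":0,"z":0,"ax":0,"ay":0,"az":0,"jaw":-0.2},{"x":0,"y":0,"z":0,"ax":0,"ay":0,"az":0,"jaw":-0.2},{"x":0,"y":0,"z":-0.05,"ax":0,"ay":0,"az":0,"jaw":-0.2},{"x":0,"y":0,"z":-0.2,"ax":0,"ay":0,"az":0,"jaw":-0.2},{"x":0,"y":0,"z":-0.4,"ax":0,"ay":0,"az":0,"jaw":-0.2},{"x":0,"y":0,"z":-0.6,"ax":0,"ay":0,"az":0,"jaw":-0.2},{"x":0,"y":0,"z":-0.8,"ax":0,"ay":0,"az":0,"jaw":-0.2},{"x":0,"y":0,"z":-1,"ax":0,"ay":0,"az":0,"jaw":-0.2}]}}

```text
time: 26.4
tool_pos: [486.8, -33.0, 238.3]
tcp_rot: [3.141, 0.001, 2.113]
contact_force: [0.9, -0.6, -0.4]
grip_width: 36.8
finger_force: 0.0
```

Request:
{"op": "send_rows", "data": {"rows": [{"x":-0.2,"y":0,"z":0,"ax":0,"ay":0,"az":0,"jaw":0},{"x":-0.4,"y":0,"z":0,"ax":0,"ay":0,"az":0,"jaw":0},{"x":-0.6,"y":0,"z":0,"ax":0,"ay":0,"az":0,"jaw":0},{"x":-0.8,"y":0,"z":0,"ax":0,"ay":0,"az":0,"jaw":0},{"x":-1,"y":0,"z":0,"ax":0,"ay":0,"az":0,"jaw":0},{"x":-1,"y":-0.2,"z":0,"ax":0,"ay":0,"az":0,"jaw":0},{"x":-1,"y":-0.4,"z":0,"ax":0,"ay":0,"az":0,"jaw":0},{"x":-1,"y":-0.4,"z":0,"ax":0,"ay":0,"az":0,"jaw":0},{"x":-1,"y":-0.4,"z":0,"ax":0,"ay":0,"az":0,"jaw":0},{"x":-1,"y":-0.4,"z":0,"ax":0,"ay":0,"az":0,"jaw":0}]}}

```text
time: 27.65
tool_pos: [522.6, -245.0, 236.3]
tcp_rot: [3.141, 0.0, 2.114]
contact_force: [0.1, 0.3, -0.7]
grip_width: 46.0
finger_force: 0.0
```

Run:
```python
from h import *
I,D=snap('top','t2');S=I[:,:,::-1]; cv2.imwrite('pics/c4.png',cv2.resize(S[150:250,270:410],None,fx=5.6,fy=5.6,interpolation=cv2.INTER_CUBIC))
I,D=snap('scene','s2');S=I[:,:,::-1]; cv2.imwrite('pics/c5.png',cv2.resize(S[180:300,230:390],None,fx=5,fy=5,interpolation=cv2.INTER_CUBIC))
```

```text
(no output)
```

View pics/c4.png

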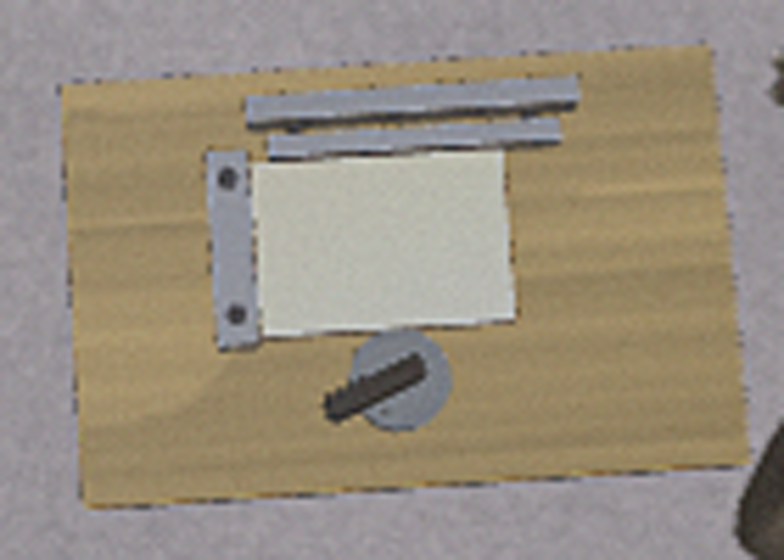

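View pics/c5.png

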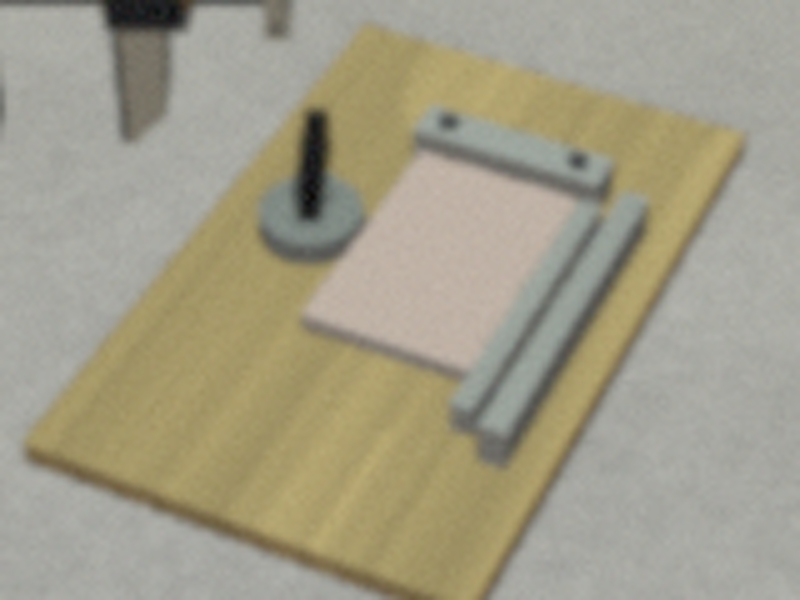

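The pictures show the tile flush on the stop (left edge at about 250–262 px) and on the fence. The lobe bears on its long edge at (395,330), and the arm is clear.

```bash
python3 -c "
from plant import bot
print(bot.close_job())"
```

```text
the job is handed in; nothing more can be done
None
```

I handed the job in at about 28 s: the tile sits flat on the end stop, pushed there with about 12 N and clamped against the sprung fence at an estimated 15–16 N (worked out from the knob's angle and moment, not measured directly), with the gripper released and clear.

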